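# Empty the spent-vial cup

## Robot

A 6-joint arm with a two-finger parallel gripper is mounted at the origin on the work surface. World frame = base frame: x ahead of the robot, y to its left, z up, the work surface at z = 0. Lengths are in m, angles in rad, forces in N, time in s.
With the tool pointing down it reaches from about 0.3 to 0.825 m from the base axis. Payload 5.4 kg.
Tool frame: the origin (TCP) lies between the finger pads; the fingertips stand 19 mm ahead of it and the grasp point (between the pads) is the TCP (env.tips_ahead is the z of the fingertips in the tool frame, in m); z points along the fingers, y is the line along which they close (so a half turn about z gives the same grasp; the last joint's range is limited). The gripper opens to 92 mm and grips with 3 to 60 N. Pads are 20 mm wide; open, the fingers measure 128 mm over their backs; the gripper's body (75 mm by 189 mm) begins 69 mm behind the grasp point.
Start: joints at [1.006, 0.158, 1.597, -0, 1.386, -0.21], TCP at [0.2, 0.539, 0.234] pointing down, gripper open.
Joint ranges: [-2.91, 2.91], [-0.94, 2.29], [0.18, 2.7], [-1.29, 4.43], [0.17, 2.64], [-3, 3]. Speed limits (rad/s): [2.57, 2.57, 3.14, 3.14, 3.14, 3.14].

## Interface

Orientations are given as a unit quaternion [x, y, z, w].
In Python, from rig import env gives the robot as it stands.
- The arm moves only by the tool play_rows, never from a script. Its argument "increments" is a list that holds one entry, the list of rows, each a list of 7 numbers: the shift along the tool's x, y, z each as a share of 0.03 m, from -1 to 1, then the turn, a rotation vector about the tool's x, y, z each as a share of 0.12 rad, from -1 to 1, then the closure, from -1 (fully open) to 1 (shut). In form: [[[x, y, z, rx, ry, rz, grip], ...]]. A call has 1 to 20 rows; each row shifts and turns the commanded pose from where the row before left it, along the tool's axes as they then stand; what a row does not reach is not made up. A row lasts 1/12 s, in which the tool goes at most 41.7 mm and 7.16 degrees, less where a joint would pass 70% of its speed; a pose out of reach is approached as far as the arm can. A call with a number of a shift or a turn outside -1 to 1 is refused whole. A call with a gripper value outside its range is refused whole. The fingers move at their own pace and stop on an object; "newtons" is the grip in N (left out, the last holds). Time passes only in rows, so rows that do not move let the fingers close. It gives the time, the measured TCP pose, the force, the opening and the grip force at its end, in the units of the state.
- env.get_obs(): the state, without advancing time (a new reading comes with each control period).
- env.capture(name): name is "scene" or "side" or "wrist"; returns a dict with "img" (400x640x3 uint8, red, green, blue), "mtx" (3x3 intrinsics, pixels), "R" (3x3) and "t" (3): a world point X has camera coordinates R X + t. Camera axes: x right, y down, z forward; pixel columns grow to the right and rows downward; lengths in m; the calibration is good to about 2 mm. The wrist camera is an equidistant fisheye: a pixel r from the principal point sees the ray r / f radians off the axis. A picture is of the moment at which its call begins. There is no depth.
- env.close_job(): hands the job in; it is judged then, once.
The state is a dict: "t": time; "joints": joint angles; "joint_velocities": joint speeds; "effort": joint torques, N m; "position": TCP position; "ee_rot": TCP orientation; "force": force on the tool from outside, world axes, zero at the start; "torque": the same for the moment, N m; "width": opening from 0.0 (shut) to 1.0 (fully open); "gripper_force": force on a finger pad.
Only numpy, scipy, OpenCV 4.12 (cv2) and the standard library are available. Lean on these libraries where they do the work, as an engineer would, in place of code of your own. Each camera call takes 0.05 s, during which the arm holds its last target. There are 200 camera calls.

## Task

The steel cup with the spent glass vials hangs by its hook on the edge of the grey panel: lift it up and off without spilling, tip it over the waste tub so that all four vials end up in the tub, then stand the empty cup gently upright on the cork mat and let go. Do not drop or bang the cup onto the mat, and do not disturb the bottle, the jar or the mouse.

Things in the scene. Friction and masses are not known exactly. Their poses are not given: they have to be found in the camera images.
- cup: Open flared steel cup, loose, about 220 g empty; outside diameter 68 mm at the base, 112 mm at the rim, 55 mm high, wall 3 mm, inner floor 4 mm up. Origin: centre of its underside; z up out of the mouth; its grey metal handle with hook and grip ear is on its -x side, up to x = -98 mm and z = 117 mm. It stands by itself on its base.
- cup_ear (a point): Centre of the grip ear at the top of the handle, at (-78, 0, 96) mm in the cup's frame: a flat upright plate 12 mm thick along cup y, 40 mm along cup x, 42 mm along cup z (z 75 to 117 mm). Axes as the cup's.
- cup_rim (a point): Centre of the cup's mouth, 55 mm above its underside on its axis.
- cup_lip (a point): Lower end of the hook lip, at (-88, 0, 48) mm in the cup's frame. The hook, 30 mm wide along y: a back strap (x -74 to -68, z 5 to 75 mm) lies on the panel's +x face, a bridge with its underside at z 68 rests on the panel's top edge, and the lip (x -91 to -85, z 48 to 68 mm) reaches 20 mm down its -x face; the lip must rise above the edge to come off.
- panel: Fixed upright grey sheet panel, 9 mm thick along its x, 150 mm wide along its y, top edge 128 mm above the bench, on a foot plate 90 x 170 x 6 mm. Origin: centre of the foot's underside. Its -x side is roughly towards the robot; the cup hangs on its +x side with the hook lip on the -x side, somewhere along the edge.
- vial1: Spent capped glass vial, 22 mm diameter, 46 mm long, about 18 g, at first standing in the cup. Origin: centre of its underside; z along its axis to the cap.
- vial2: Spent capped glass vial, 22 mm diameter, 46 mm long, about 18 g, at first standing in the cup. Origin: centre of its underside; z along its axis to the cap.
- vial3: Spent capped glass vial, 22 mm diameter, 46 mm long, about 18 g, at first standing in the cup. Origin: centre of its underside; z along its axis to the cap.
- vial4: Spent capped glass vial, 22 mm diameter, 46 mm long, about 18 g, at first standing in the cup. Origin: centre of its underside; z along its axis to the cap.
- tub: Fixed open grey waste tub, 210 x 210 mm, 60 mm high, walls and floor 5 mm thick. Origin: centre of its underside, on the bench.
- mat: Fixed cork mat, 150 x 150 x 4 mm, lying on the bench. Origin: centre of its underside.
- bottle: Bystander: amber bottle, 64 mm diameter, 150 mm high; origin at the centre of its underside.
- jar: Bystander: white jar, 60 mm diameter, 70 mm high; origin at the centre of its underside.
- mouse: Bystander: grey computer mouse, 100 x 60 x 30 mm; origin at the centre of its underside.
Things that resemble listed ones, but are neither listed nor needed, are in the scene too. What is shaped like the cup but green or pink is not meant.

How it is judged:
On the way, in this order (a step that is already met when the one before it is completed fails the run):
1. the cup is lifted off the panel, its hook lip above the panel's top edge, upright within 35 degrees, with all four vials still in it (z of cup_lip in the frame of panel above 0.13 m and angle between cup's own z axis and vertical below 0.6 rad and distance between each of vial1, vial2, vial3, vial4 and cup_rim below 0.09 m), for 0.1 s.
2. the cup is tipped by more than 60 degrees with its mouth over the tub (angle between cup's own z axis and vertical above 1.05 rad and horizontal distance between cup_rim and tub below 0.16 m), for 0.1 s.
At the end, for the whole second after the job is handed in: All four vials lie still inside the tub (their origins within its walls and below its rim), and the cup stands at rest on the mat, upright within 0.1 rad, its centre within 60 mm of the mat's centre along each side of the mat (x of vial1 in the frame of tub between -0.1 and 0.1 m and y of vial1 in the frame of tub between -0.1 and 0.1 m and z of each of vial1, vial2, vial3, vial4 in the frame of tub below 0.058 m and linear speed of each of vial1, vial2, vial3, vial4 below 0.05 m/s and x of vial2 in the frame of tub between -0.1 and 0.1 m and y of vial2 in the frame of tub between -0.1 and 0.1 m and x of vial3 in the frame of tub between -0.1 and 0.1 m and y of vial3 in the frame of tub between -0.1 and 0.1 m and x of vial4 in the frame of tub between -0.1 and 0.1 m and y of vial4 in the frame of tub between -0.1 and 0.1 m and x of cup in the frame of mat between -0.06 and 0.06 m and y of cup in the frame of mat between -0.06 and 0.06 m and z of cup in the frame of mat below 0.01 m and angle between cup's own z axis and vertical below 0.1 rad and linear speed of cup below 0.02 m/s); the robot touches nothing.
It fails at once if the bottle is pushed more than 40 mm or knocked over (distance of bottle from where it was at the start of the episode above 0.04 m or angle between bottle's own z axis and vertical above 0.5 rad).
It fails at once if the jar is pushed more than 40 mm or knocked over (distance of jar from where it was at the start of the episode above 0.04 m or angle between jar's own z axis and vertical above 0.5 rad).
It fails at once if the mouse is pushed more than 40 mm or knocked over (distance of mouse from where it was at the start of the episode above 0.04 m or angle between mouse's own z axis and vertical above 0.5 rad).
It fails at once if the cup is dropped or banged onto the mat (faster than 0.3 m/s within 8 mm above the mat) (z of cup in the frame of mat below 0.012 m and horizontal distance between cup and mat below 0.11 m and linear speed of cup above 0.3 m/s).
It also fails if it takes over 72 s, if anything falls off the work surface, if the arm or the gripper's body presses on something with over 40 N, if the wrist force passes 120 N, or if a joint passes its speed limit or range.

## Working session

There is one attempt and no reset: what is moved stays moved. The work goes in short steps, Python scripts to look and compute and a tool call to move; the robot and the scene stay as the last step left them, time stands still between calls to the robot, and variables do not carry over. Pictures are saved under pics/ and viewed, at most 10 in all, crops included, and the job is handed in when it is done.

Besides the shell and the picture viewer there is one more tool, called after "Request:" by a JSON object that holds its "fn" and its "kwargs", one argument or row to a line. play_rows: Moves the arm, as the interface text tells. Its arguments: {"type":"object","properties":{"increments":{"type":"array"},"newtons":{"type":"number"}},"required":["increments"]}

```bash
ls; mkdir -p pics; cat > h.py <<'E'
import numpy as np, cv2
from rig import env
def snap(n,f):
    c=env.capture(n); cv2.imwrite('pics/'+f,c['img'][:,:,::-1]); 
    np.savez('pics/'+f[:-4]+'.npz',**{k:np.array(v) for k,v in c.items()}); return c
def load(f): return dict(np.load('pics/'+f+'.npz'))
def ray(c,u,v):
    d=c['R'].T@np.linalg.inv(c['mtx'])@np.array([u,v,1.]); o=-c['R'].T@c['t']; return o,d/np.linalg.norm(d)
def onz(c,u,v,z):
    o,d=ray(c,u,v); return o+d*(z-o[2])/d[2]
def tri(c1,p1,c2,p2):
    o1,d1=ray(c1,*p1);o2,d2=ray(c2,*p2)
    A=np.stack([d1,-d2],1); s=np.linalg.lstsq(A,o2-o1,rcond=None)[0]
    a=o1+s[0]*d1;b=o2+s[1]*d2; return (a+b)/2,np.linalg.norm(a-b)
def proj(c,X):
    p=c['mtx']@(c['R']@np.array(X)+c['t']); return p[:2]/p[2]
E
python3 - <<'E'
from h import *
np.set_printoptions(precision=3,suppress=True)
for n in ('scene','side'):
    c=snap(n,n+'0.png'); print(n,-c['R'].T@c['t'],c['R'][2],c['mtx'][0])
print(env.get_obs())
E
```

```text
pics
scene [0.962 0.484 0.838] [-0.436 -0.501 -0.747] [396.173   0.    316.501]
side [0.324 0.51  0.805] [ 0.239 -0.597 -0.766] [400.526   0.    311.885]
{'t': 0.1, 'joints': array([ 1.006,  0.159,  1.598,  0.   ,  1.386, -0.21 ]), 'joint_velocities': array([ 0.   , -0.001, -0.004,  0.001,  0.   ,  0.001]), 'effort': array([  0.   , -38.651, -32.296,   0.07 ,   0.034,  -0.   ]), 'position': array([0.2  , 0.539, 0.233]), 'ee_rot': array([ 0.176,  0.984, -0.001, -0.   ]), 'force': array([ 0.11 , -0.238,  0.827]), 'torque': array([ 0.008, -0.049, -0.034]), 'gripper_force': 0.0, 'width': 0.9987297993433278}
```

View pics/scene0.png

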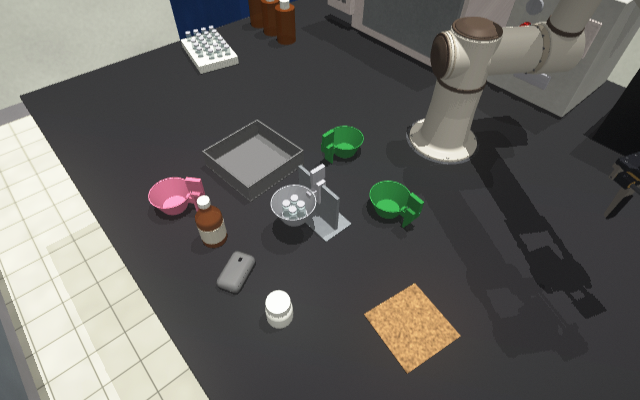

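View pics/side0.png

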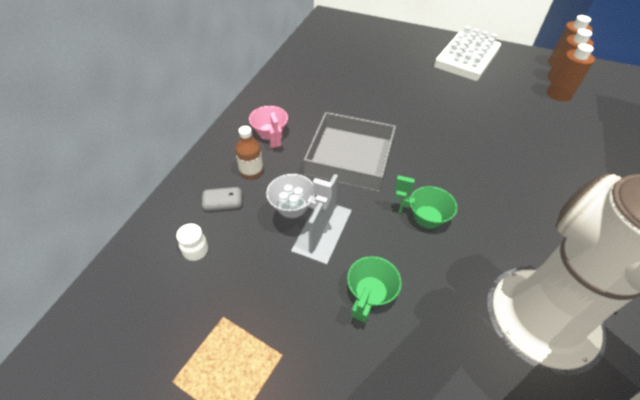

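Scene: the cup is at (293,207) with its ear near (313,178), the panel at (328,210), the tub at (253,158) and the mat at (412,327). Side: cup at (291,197), ear at (322,190), panel foot at (322,235), tub at (350,150), mat at (228,365). I'll enlarge both for detail.

```bash
python3 - <<'E'
from h import *
a=load('scene0')['img'][150:250,250:370]; b=load('side0')['img'][160:270,255:365]
a=cv2.resize(a,None,fx=6,fy=6,interpolation=cv2.INTER_CUBIC)[:,:400*1+320]; b=cv2.resize(b,None,fx=5,fy=5,interpolation=cv2.INTER_CUBIC)
cv2.imwrite('pics/ca.png',a[:,:,::-1]); cv2.imwrite('pics/cb.png',b[:,:,::-1])
np.set_printoptions(precision=3,suppress=True)
for n,z in(('scene0',0.004),('side0',0.004)):
    c=load(n); hsv=cv2.cvtColor(c['img'],cv2.COLOR_RGB2HSV)
    m=cv2.inRange(hsv,(8,90,90),(25,255,255)); 
    cs=max(cv2.findContours(m,0,2)[0],key=cv2.contourArea); r=cv2.minAreaRect(cs); print(n,'mat',[onz(c,*p,z)[:2] for p in cv2.boxPoints(r)],onz(c,*r[0],z))
c=load('scene0')
for n,p,z in(('bottle',(212,240),0),('jar',(279,322),0),('mouse',(237,272),.015),('pink',(175,205),.03),('greenA',(345,145),.03),('greenB',(392,205),.03)): print(n,onz(c,*p,z))
print('tub scene rim',[onz(c,*p,.06) for p in((257,121),(203,153),(252,195),(302,150))])
c=load('side0'); print('tub side rim',[onz(c,*p,.06) for p in((324,115),(396,126),(382,187),(306,151))])
E
```

```text
scene0 mat [array([0.625, 0.258]), array([0.458, 0.271]), array([0.501, 0.43 ]), array([0.649, 0.408])] [0.562 0.346 0.004]
side0 mat [array([0.645, 0.41 ]), array([0.635, 0.255]), array([0.472, 0.284]), array([0.498, 0.427])] [0.56  0.348 0.004]
bottle [ 0.776 -0.137 -0.   ]
jar [0.778 0.15  0.   ]
mouse [ 0.782 -0.007  0.015]
pink [ 0.799 -0.278  0.03 ]
greenA [ 0.286 -0.161  0.03 ]
greenB [0.357 0.098 0.03 ]
tub scene rim [array([ 0.444, -0.399,  0.06 ]), array([ 0.65 , -0.378,  0.06 ]), array([ 0.635, -0.15 ,  0.06 ]), array([ 0.422, -0.202,  0.06 ])]
tub side rim [array([ 0.64, -0.37,  0.06]), array([ 0.433, -0.403,  0.06 ]), array([ 0.407, -0.164,  0.06 ]), array([ 0.63, -0.21,  0.06])]
```

View pics/ca.png

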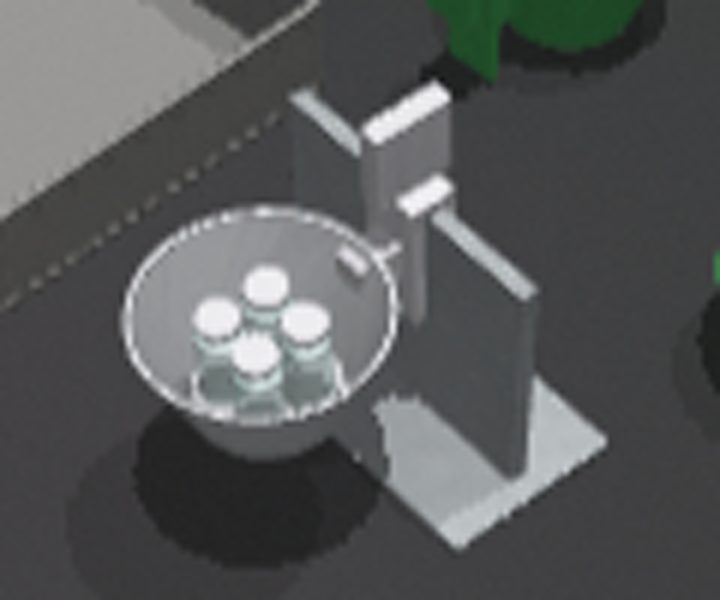

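View pics/cb.png

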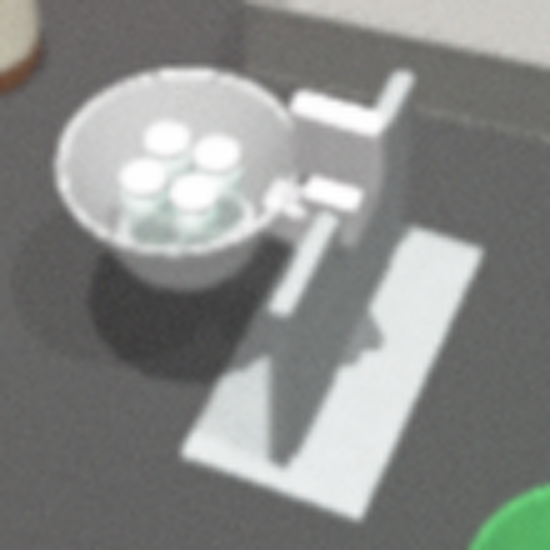

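Scene crop: the ear's top face centre is near (317.8,169), the panel's top ends near (300.3,165.5) and (339.2,198.3), the rim centre at (293.5,202.3). Side crop: ear top at (322.5,182.5), panel ends at (336,175) and (312,221.6), rim at (290.4,192.2).

```bash
python3 - <<'E'
from h import *
np.set_printoptions(precision=4,suppress=True)
A=load('scene0');B=load('side0')
def S(x,y): return (250+x/6-.4,150+y/6-.4)
def D(x,y): return (255+x/5-.4,160+y/5-.4)
for n,a,b,z in(('ear',S(407,114),D(338,113),.177),('earL',S(374,137),D(380,128),.177),('earR',S(440,92),D(297,98),.177),('p1',S(299,94),D(404,76),.128),('p2',S(532,292),D(285,307),.128),('rim',S(261,314),D(177,161),.115),('lipblk',S(427,196),D(331,193),.135),('f1',S(461,546),D(361,520),.006),('f2',S(605,439),D(183,455),.006)):
    print(n,*tri(A,a,B,b),onz(A,*a,z)[:2],onz(B,*b,z)[:2])
print(env.get_obs()['position'])
E
```

```text
ear [ 0.5152 -0.0263  0.1733] 0.000777865176388935 [ 0.5175 -0.024 ] [ 0.514  -0.0227]
earL [ 0.5067 -0.0579  0.1326] 0.0019350097900409835 [ 0.5358 -0.0226] [ 0.4947 -0.0215]
earR [0.5226 0.0018 0.2094] 0.0027514157399826785 [ 0.4992 -0.0249] [ 0.5332 -0.024 ]
p1 [ 0.5101 -0.1023  0.1244] 0.002496460249717792 [ 0.5119 -0.1009] [ 0.509  -0.0973]
p2 [0.5106 0.0447 0.1251] 0.0008492911668301629 [0.5126 0.047 ] [0.5098 0.0462]
rim [ 0.5923 -0.0262  0.1086] 0.0018948354280199432 [ 0.5952 -0.0229] [ 0.5897 -0.0201]
lipblk [ 0.5132 -0.0156  0.1331] 0.0009016813903224905 [ 0.5142 -0.0148] [ 0.5126 -0.0135]
f1 [ 0.4896 -0.0132 -0.1293] 0.0034786637182154935 [0.5562 0.0581] [0.4657 0.061 ]
f2 [0.5275 0.1099 0.1018] 0.007483858975371454 [0.4695 0.0564] [0.5549 0.0601]
[0.1995 0.5387 0.2327]
```

Request:
{"fn": "play_rows", "kwargs": {
  "increments": [
    [[0, 0, -0.8, 0, 0, 0, -1], [0, 0, -0.8, 0, 0, 0, -1], [0, 0, -0.8, -1, 0, 0, -1], [0, 0, -0.8, -1, 0, 0, -1], [0, 0, -0.8, -1, 0, 0, -1], [0, 0, 0, -1, 0, 0, -1], [0, 0, 0, -1, 0, 0, -1], [0, 0, 0, -1, 0, 0, -1], [0, 0, 0, -1, 0, 0, -1], [0, 0, 0, 0, 0, 0, -1], [0, 0, 0, 0, 0, 0, -1]]
  ]
}}

```text
t: 1.02
position: [0.1961, 0.5298, 0.3503]
ee_rot: [0.162, 0.9, 0.399, 0.071]
force: [0.6, -0.3, 0.7]
width: 0.997
gripper_force: 0.0
```

```bash
cat > rec.py <<'E'
import json
from rig import env
import numpy as np
o=env.get_obs(); s={k:np.round(o[k],4).tolist() for k in('t','joints','position','ee_rot','force','width')}
print(s); open('samples.txt','a').write(json.dumps(s)+'\n')
E
python3 rec.py
```

```text
{'t': 1.0167, 'joints': [0.8561, -0.5367, 2.1614, 0.3915, 0.7545, -0.5382], 'position': [0.1961, 0.5298, 0.3503], 'ee_rot': [0.1619, 0.8997, 0.399, 0.071], 'force': [0.6252, -0.3452, 0.7029], 'width': 0.9972}
```

Request:
{"fn": "play_rows", "kwargs": {
  "increments": [
    [[-1, 0, 0, 0, 0.5, 0.6, -1], [-1, 0, 0, 0, 0.5, 0.6, -1], [-1, 0, 0, 0, 0.5, 0.6, -1], [-1, 0, 0, 0, 0.5, 0.6, -1], [-1, 0, 0, 0, 0.5, 0.6, -1], [-1, 0, 0, 0, 0, 0.6, -1], [-1, 0, 0, 0, 0, 0, -1], [-1, 0, 0, 0, 0, 0, -1], [0, 0, 0, 0, 0, 0, -1], [0, 0, 0, 0, 0, 0, -1]]
  ]
}}

```text
t: 1.85
position: [0.4082, 0.448, 0.2822]
ee_rot: [0.288, 0.847, 0.421, -0.151]
force: [-0.4, 0.6, 0.3]
width: 1.001
gripper_force: 0.0
```

```bash
python3 rec.py
```

```text
{'t': 1.85, 'joints': [0.1991, -0.0744, 1.9866, 0.9903, 1.2257, -1.0746], 'position': [0.4082, 0.448, 0.2822], 'ee_rot': [0.2884, 0.8465, 0.4213, -0.1509], 'force': [-0.3948, 0.5923, 0.282], 'width': 1.0009}
```

Request:
{"fn": "play_rows", "kwargs": {
  "increments": [
    [[0, -1, 0, 1, 0.8, 0, -1], [0, -1, 0, 1, 0.8, 0, -1], [0, -1, 0, 1, 0.8, 0, -1], [0, -1, 0, 1, 0.8, 0, -1], [0, -1, 0, 1, 0, 0, -1], [0, 0, 0, 1, 0, 0, -1], [0, 0, 0, 0, 0, 0, -1], [0, 0, 0, 0, 0, 0, -1]]
  ]
}}

```text
t: 2.52
position: [0.3202, 0.3559, 0.2071]
ee_rot: [0.142, 0.907, 0.183, -0.35]
force: [0.2, 0.5, 0.1]
width: 1.001
gripper_force: 0.0
```

```bash
python3 rec.py; cat > kin.py <<'E'
import json,numpy as np
from scipy.spatial.transform import Rotation as Ro
from scipy.optimize import least_squares
S=[json.loads(l) for l in open('samples.txt')]
S.append(dict(joints=[1.006,.1585,1.5975,0,1.386,-.21],position=[.1997,.5388,.2335],ee_rot=[.176,.984,-.0005,0]))
def frames(q):
    R=Ro.identity(); out=[]
    for a,v in zip('zyyzyz',q): R=R*Ro.from_euler(a,v); out.append(R)
    return out
C=Ro.from_euler('z',-np.pi/2)
def fit():
    # unknown: base z, per link (x,z) offsets after j2,j3 ; y lumped; wrist
    A=[];b=[]
    for s in S:
        F=frames(s['joints']); e=np.eye(3)
        cols=[e[2],F[0].apply(e[1]),F[1].apply(e[2]),F[2].apply(e[0]),F[2].apply(e[2]),F[4].apply(e[0]),F[4].apply(e[2])]
        A.append(np.stack(cols,1)); b.append(s['position'])
    A=np.concatenate(A);b=np.concatenate(b); x,*_=np.linalg.lstsq(A,b,rcond=1e-6); return x,(A@x-b)
if __name__=='__main__':
    np.set_printoptions(precision=4,suppress=True)
    for s in S: print((( frames(s['joints'])[5]*C).inv()*Ro.from_quat(s['ee_rot'])).as_rotvec())
    print(*fit())
E
python3 kin.py
```

```text
{'t': 2.5167, 'joints': [0.203, 0.2101, 1.7911, 0.5799, 1.7252, -1.1426], 'position': [0.3202, 0.3559, 0.2071], 'ee_rot': [0.1422, 0.9074, 0.1835, -0.3505], 'force': [0.1959, 0.4718, 0.0991], 'width': 1.0009}
[ 0.0001 -0.0001 -3.1416]
[ 0.      0.0003 -3.1416]
[ 0.      0.0001 -3.1416]
[0.0004 0.0009 3.1408]
[0.2975 0.1198 0.3856 0.047  0.519  0.0001 0.3032] [ 0.     -0.      0.     -0.      0.      0.      0.     -0.0001  0.0001
 -0.0001  0.0001 -0.0002]
```

```bash
sed -i 's/-np.pi\/2/np.pi\/2/' kin.py; cat >> kin.py <<'E'
X,_=fit()
LO=np.array([-2.91,-.94,.18,-1.29,.17,-3]);HI=np.array([2.91,2.29,2.7,4.43,2.64,3])
def fk(q):
    F=frames(q);h,d,L1,a,L2,_,Lt=X
    el=np.array([0,0,h])+F[0].apply([0,d,0])+F[1].apply([0,0,L1]); w=el+F[2].apply([a,0,L2])
    return w+F[4].apply([0,0,Lt]),F[5]*C,w,el
def ik(p,R,seeds):
    best=None
    for s in seeds:
        def f(q):
            P,Q,_,_=fk(q); return np.r_[(P-p)*5,(Q.inv()*R).as_rotvec()]
        r=least_squares(f,np.clip(s,LO+.02,HI-.02),bounds=(LO+.01,HI-.01))
        if best is None or r.cost<best.cost: best=r
    return best.x,np.sqrt(2*best.cost)
def toolR(p,side=1): # tool in cup frame, p pitch below horizontal
    z=np.array([np.cos(p),0,-np.sin(p)]);y=np.array([0,side,0.]);return Ro.from_matrix(np.stack([np.cross(y,z),y,z],1))
E
cat > t.py <<'E'
from kin import *
np.set_printoptions(precision=2,suppress=True)
rng=np.random.default_rng(0); seeds=[[0,.3,1.6,j4,1.3,j6] for j4 in(0,1.6,3.1) for j6 in(-1.5,1.5)]
r=np.radians
for side in(1,-1):
  for p in(0,20,30,45,60,90):
    q,e=ik(np.array([.5155,-.023,.157]),toolR(r(p),side),seeds); print('grasp',side,p,q,round(e,3))
    for tilt in(110,):
      for yaw in(-30,0,30):
       for z in(.16,.22):
        cr=Ro.from_euler('z',yaw,degrees=True)*Ro.from_euler('x',side*tilt,degrees=True)
        rim=np.array([.533,-.284+.04*side,z]); P=rim+cr.apply([-.078,0,.041])
        q,e=ik(P,cr*toolR(r(p),side),seeds+[q]); print('   pour',tilt,yaw,z,q,round(e,3), P) if e<.05 else 0
E
python3 t.py
```

```text
grasp 1 0 [-0.7   0.25  2.65  2.42  1.38  1.73] 0.0
   pour 110 -30 0.16 [-1.07  0.31  2.65  2.59  1.42 -2.7 ] 0.0 [ 0.45 -0.24  0.15]
   pour 110 0 0.16 [-1.46  0.43  2.36  1.67  1.53 -2.44] 0.0 [ 0.46 -0.28  0.15]
   pour 110 0 0.22 [-1.46  0.19  2.42  1.67  1.51 -2.26] 0.0 [ 0.46 -0.28  0.21]
   pour 110 30 0.16 [-1.36  0.68  1.85  1.31  1.75 -2.2 ] 0.0 [ 0.48 -0.32  0.15]
   pour 110 30 0.22 [-1.36  0.54  1.88  1.33  1.77 -2.1 ] 0.0 [ 0.48 -0.32  0.21]
grasp 1 20 [-0.63 -0.34  2.69  2.04  0.67  2.32] 0.036
   pour 110 -30 0.16 [-1.41  0.52  2.51  1.94  1.65 -2.71] 0.0 [ 0.45 -0.24  0.15]
   pour 110 -30 0.22 [-1.41  0.2   2.61  1.94  1.57 -2.5 ] 0.0 [ 0.45 -0.24  0.21]
   pour 110 0 0.16 [-1.44  0.65  2.08  1.43  1.76 -2.4 ] 0.0 [ 0.46 -0.28  0.15]
   pour 110 0 0.22 [-1.44  0.47  2.14  1.46  1.77 -2.28] 0.0 [ 0.46 -0.28  0.21]
   pour 110 30 0.16 [-1.28  0.9   1.54  1.2   2.02 -2.16] 0.0 [ 0.48 -0.32  0.15]
   pour 110 30 0.22 [-1.28  0.78  1.58  1.23  2.05 -2.08] 0.0 [ 0.48 -0.32  0.21]
grasp 1 30 [-0.58 -0.48  2.65  1.56  0.5   2.84] 0.0
   pour 110 -30 0.16 [-1.45  0.61  2.39
[... 3689 characters left out ...]
 0.45 -0.33  0.15]
grasp -1 60 [-0.4  -0.3   2.27  0.3   0.7   0.99] 0.0
   pour 110 -30 0.16 [-0.17  0.86  1.86  4.41  1.76  2.54] 0.0 [ 0.48 -0.25  0.15]
   pour 110 -30 0.22 [-0.17  0.7   1.93  4.39  1.74  2.45] 0.0 [ 0.48 -0.25  0.21]
   pour 110 0 0.16 [-0.53  0.76  2.26  3.62  1.76  2.9 ] 0.0 [ 0.46 -0.29  0.15]
   pour 110 0 0.22 [-0.53  0.53  2.35  3.61  1.64  2.84] 0.0 [ 0.46 -0.29  0.21]
   pour 110 30 0.16 [-1.24  0.76  2.33  2.4   1.84  2.99] 0.004 [ 0.45 -0.33  0.15]
grasp -1 90 [-0.28  0.08  1.84 -0.    1.22  1.29] 0.0
   pour 110 0 0.16 [-0.27  0.88  1.9   4.34  1.8   2.78] 0.0 [ 0.46 -0.29  0.15]
   pour 110 0 0.22 [-0.27  0.71  1.97  4.32  1.77  2.69] 0.0 [ 0.46 -0.29  0.21]
```

```bash
cat > plan.py <<'E'
from kin import *
from rig import env
np.set_printoptions(precision=3,suppress=True)
EAR=np.array([-.078,0,.096])
def cupR(yaw,tilt=0): return Ro.from_euler('z',yaw,degrees=True)*Ro.from_euler('x',tilt,degrees=True)
def now():
    o=env.get_obs(); return np.array(o['position']),Ro.from_quat(o['ee_rot']),np.array(o['joints'])
def plan(P1,R1,N,start=None,show=True):
    P0,R0,q=start if start else now()
    rv=(R0.inv()*R1).as_rotvec()/N; d=Ro.from_rotvec(rv); t=R0.inv().apply(P1-P0)
    M=sum((d**k).as_matrix() if k else np.eye(3) for k in range(N)); v=np.linalg.solve(M,t)
    row=np.round(np.r_[v/.03,rv/.12],2)
    P,R=P0.copy(),R0; path=[];dq=0
    for k in range(N):
        P=P+R.apply(row[:3]*.03); R=R*Ro.from_rotvec(row[3:]*.12)
        q1,e=ik(P,R,[q]); dq=max(dq,np.abs(q1-q).max()*12); q=q1; path.append((*P,e))
    path=np.array(path)
    print(N,'x',row.tolist(),'end',P,'rotres',np.degrees((R.inv()*R1).magnitude()),'q',q,'maxdq',dq,'ikerr',path[:,3].max()); 
    if show: print(path[::max(1,N//4),:3])
    return P,R,q
E
cat > t.py <<'E'
from plan import *
TR=toolR(np.pi/4); G=np.array([.5127,-.023,.160])
s=plan(np.array([.44,.12,.30]),TR,16); s=plan(G-TR.apply([0,0,.10]),TR,8,s); s=plan(G,TR,8,s)
E
python3 t.py
```

```text
16 x [-0.36, -0.39, -0.31, 0.13, -0.78, -0.23] end [0.438 0.122 0.3  ] rotres 0.5513723547266908 q [ 0.01  -0.876  2.416 -0.011  0.812 -1.548] maxdq 1.097132589934612 ikerr 7.596255423656298e-09
[[0.329 0.34  0.203]
 [0.366 0.277 0.202]
 [0.402 0.216 0.222]
 [0.428 0.16  0.261]]
8 x [0.19, -0.6, 0.22, -0.0, 0.0, -0.01] end [ 0.443 -0.022  0.23 ] rotres 0.2744363095520042 q [-0.626 -0.93   2.566  0.541  0.918 -2.401] maxdq 1.374167614489009 ikerr 0.04602626911105488
[[ 0.439  0.104  0.291]
 [ 0.44   0.068  0.274]
 [ 0.441  0.032  0.256]
 [ 0.442 -0.004  0.239]]
8 x [0.0, -0.0, 0.41, -0.0, 0.0, 0.0] end [ 0.513 -0.022  0.161] rotres 0.2744363095520042 q [-0.487 -0.468  2.487  0.742  0.513 -2.602] maxdq 0.7995125334897506 ikerr 7.295899516055536e-10
[[ 0.452 -0.022  0.221]
 [ 0.469 -0.022  0.204]
 [ 0.487 -0.022  0.187]
 [ 0.504 -0.022  0.169]]
```

```bash
cat > t.py <<'E'
from plan import *
TR=toolR(np.radians(55)); G=np.array([.5135,-.023,.160])
s=plan(np.array([.42,.12,.28]),TR,16); s=plan(G-TR.apply([0,0,.07]),TR,8,s); s=plan(G,TR,6,s)
s=plan(G+[0,0,.08],TR,14,s)
TR2=cupR(0,105)*TR; rim=np.array([.533,-.244,.23])
u=cupR(0); print('preP')
s=plan(np.array([.533-.078,-.244,.30]),TR,16,s)
s=plan(rim+cupR(0,105).apply([-.078,0,.041]),TR2,24,s)
E
python3 t.py
```

```text
16 x [-0.29, -0.41, -0.28, 0.15, -0.69, -0.22] end [0.42  0.121 0.28 ] rotres 0.41898035406453105 q [ 0.002 -0.791  2.351  0.002  0.966 -1.575] maxdq 0.9821757488356577 ikerr 7.857451961324445e-09
[[0.327 0.34  0.204]
 [0.355 0.278 0.202]
 [0.384 0.217 0.217]
 [0.408 0.16  0.248]]
8 x [-0.03, -0.6, 0.34, 0.0, 0.0, 0.01] end [ 0.473 -0.022  0.217] rotres 0.40064021954562984 q [-0.49  -0.627  2.39   0.371  0.857 -2.227] maxdq 1.0525288414409095 ikerr 2.179758383089403e-13
[[ 0.427  0.103  0.272]
 [ 0.44   0.067  0.256]
 [ 0.453  0.031  0.24 ]
 [ 0.467 -0.004  0.225]]
6 x [-0.0, -0.0, 0.39, 0.0, 0.01, -0.01] end [ 0.514 -0.022  0.159] rotres 0.281954499811328 q [-0.427 -0.366  2.346  0.412  0.64  -2.268] maxdq 0.5291462914717595 ikerr 7.40489705075732e-10
[[ 0.48  -0.022  0.207]
 [ 0.487 -0.022  0.198]
 [ 0.493 -0.022  0.188]
 [ 0.5   -0.022  0.179]
 [ 0.507 -0.022  0.169]
 [ 0.514 -0.022  0.159]]
14 x [-0.11, -0.0, -0.16, 0.0, -0.0, 0.0] end [ 0.513 -0.022  0.241] rotres 0.281954499811328 q [-0.428 -0.487  2.257  0.329  0.836 -2.156] maxdq 0.17707246016131428 ikerr 1.8959822071789725e-11
[[ 0.514 -0.022  0.165]
 [ 0.513 -0.022  0.183]
 [ 0.513 -0.022  0.2  ]
 [ 0.513 -0.022  0.218]
 [ 0.513 -0.022  0.235]]
preP
16 x [0.03, -0.46, -0.17, 0.0, -0.0, 0.0] end [ 0.456 -0.243  0.299] rotres 0.281954499811328 q [-1.04  -0.421  2.097  0.561  1.191 -2.754] maxdq 0.5887372060306788 ikerr 8.27814321294083e-09
[[ 0.51  -0.036  0.245]
 [ 0.495 -0.091  0.259]
 [ 0.481 -0.147  0.274]
 [ 0.466 -0.202  0.288]]
24 x [0.02, -0.14, 0.03, -0.52, -0.0, 0.36] end [ 0.456 -0.282  0.218] rotres 0.8096922305046029 q [-1.275  0.78   1.626  1.194  2.159 -2.307] maxdq 0.7103161795948143 ikerr 3.213390190470799e-09
[[ 0.456 -0.248  0.298]
 [ 0.456 -0.27   0.286]
 [ 0.456 -0.284  0.264]
 [ 0.456 -0.288  0.239]]
```

Request:
{"fn": "play_rows", "kwargs": {
  "increments": [
    [[-0.29, -0.41, -0.28, 0.15, -0.69, -0.22, -1], [-0.29, -0.41, -0.28, 0.15, -0.69, -0.22, -1], [-0.29, -0.41, -0.28, 0.15, -0.69, -0.22, -1], [-0.29, -0.41, -0.28, 0.15, -0.69, -0.22, -1], [-0.29, -0.41, -0.28, 0.15, -0.69, -0.22, -1], [-0.29, -0.41, -0.28, 0.15, -0.69, -0.22, -1], [-0.29, -0.41, -0.28, 0.15, -0.69, -0.22, -1], [-0.29, -0.41, -0.28, 0.15, -0.69, -0.22, -1], [-0.29, -0.41, -0.28, 0.15, -0.69, -0.22, -1], [-0.29, -0.41, -0.28, 0.15, -0.69, -0.22, -1], [-0.29, -0.41, -0.28, 0.15, -0.69, -0.22, -1], [-0.29, -0.41, -0.28, 0.15, -0.69, -0.22, -1], [-0.29, -0.41, -0.28, 0.15, -0.69, -0.22, -1], [-0.29, -0.41, -0.28, 0.15, -0.69, -0.22, -1], [-0.29, -0.41, -0.28, 0.15, -0.69, -0.22, -1], [-0.29, -0.41, -0.28, 0.15, -0.69, -0.22, -1]]
  ]
}}

```text
t: 3.85
position: [0.4187, 0.1195, 0.2794]
ee_rot: [-0.003, 0.953, -0.0, 0.304]
force: [-0.1, 0.1, 0.7]
width: 0.997
gripper_force: 0.0
```

Request:
{"fn": "play_rows", "kwargs": {
  "increments": [
    [[-0.03, -0.6, 0.34, 0, 0, 0, -1], [-0.03, -0.6, 0.34, 0, 0, 0, -1], [-0.03, -0.6, 0.34, 0, 0, 0, -1], [-0.03, -0.6, 0.34, 0, 0, 0, -1], [-0.03, -0.6, 0.34, 0, 0, 0, -1], [-0.03, -0.6, 0.34, 0, 0, 0, -1], [-0.03, -0.6, 0.34, 0, 0, 0, -1], [-0.03, -0.6, 0.34, 0, 0, 0, -1], [0, 0, 0, 0, 0, 0, -1], [0, 0, 0, 0, 0, 0, -1]]
  ]
}}

```text
t: 4.68
position: [0.4717, -0.0246, 0.2157]
ee_rot: [-0.001, 0.954, -0.0, 0.301]
force: [-0.8, 0.1, -0.3]
width: 1.0
gripper_force: 0.0
```

```bash
cat > t.py <<'E'
from plan import *
from h import snap
import cv2
TR=toolR(np.radians(55)); G=np.array([.5135,-.023,.160])
print(now()); plan(G,TR,6)
a=snap('scene','s1.png')['img'][120:240,240:390]; b=snap('wrist','w1.png')['img']
cv2.imwrite('pics/c1.png',cv2.hconcat([cv2.resize(a,(400,320)),cv2.resize(b,(400,320))])[:,:,::-1])
E
python3 t.py
```

```text
(array([ 0.472, -0.025,  0.216]), Rotation.from_matrix(array([[-0.819, -0.002,  0.574],
                            [-0.002,  1.   ,  0.   ],
                            [-0.574, -0.001, -0.819]])), array([-0.496, -0.629,  2.392,  0.369,  0.86 , -2.236]))
6 x [-0.01, 0.01, 0.39, 0.0, 0.0, 0.0] end [ 0.513 -0.023  0.159] rotres 0.1097490966448097 q [-0.427 -0.369  2.349  0.413  0.635 -2.268] maxdq 0.529598103016456 ikerr 6.97708593779441e-10
[[ 0.479 -0.024  0.206]
 [ 0.486 -0.024  0.197]
 [ 0.493 -0.024  0.187]
 [ 0.5   -0.023  0.178]
 [ 0.507 -0.023  0.169]
 [ 0.513 -0.023  0.159]]
```

View pics/c1.png

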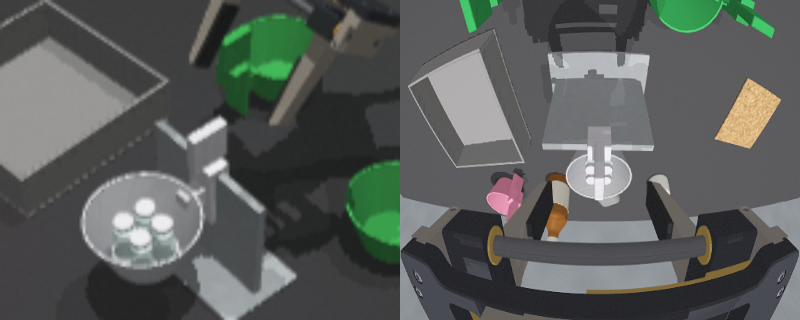

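The wrist half shows the ear at about (600,150), midway between the open fingers at 555 and 655; the scene half shows the fingers behind and above the ear. So the approach is centred; advance and grip.

Request:
{"fn": "play_rows", "kwargs": {
  "increments": [
    [[-0.01, 0.01, 0.39, 0, 0, 0, -1], [-0.01, 0.01, 0.39, 0, 0, 0, -1], [-0.01, 0.01, 0.39, 0, 0, 0, -1], [-0.01, 0.01, 0.39, 0, 0, 0, -1], [-0.01, 0.01, 0.39, 0, 0, 0, -1], [-0.01, 0.01, 0.39, 0, 0, 0, -1], [0, 0, 0, 0, 0, 0, -1], [0, 0, 0, 0, 0, 0, -1]]
  ]
}}

```text
t: 5.45
position: [0.5135, -0.0212, 0.1594]
ee_rot: [-0.003, 0.954, 0.0, 0.301]
force: [-0.1, 0.3, 0.9]
width: 0.995
gripper_force: 0.0
```

Request:
{"fn": "play_rows", "kwargs": {
  "newtons": 60,
  "increments": [
    [[0, 0, 0, 0, 0, 0, 0], [0, 0, 0, 0, 0, 0, 0.4], [0, 0, 0, 0, 0, 0, 0.6], [0, 0, 0, 0, 0, 0, 0.7], [0, 0, 0, 0, 0, 0, 0.8], [0, 0, 0, 0, 0, 0, 1], [0, 0, 0, 0, 0, 0, 1], [0, 0, 0, 0, 0, 0, 1], [0, 0, 0, 0, 0, 0, 1], [0, 0, 0, 0, 0, 0, 1]]
  ]
}}

```text
t: 6.28
position: [0.5137, -0.0224, 0.1592]
ee_rot: [-0.002, 0.954, -0.0, 0.301]
force: [-0.6, -0.6, 0.6]
width: 0.294
gripper_force: 0.0
```

Request:
{"fn": "play_rows", "kwargs": {
  "increments": [
    [[0, 0, 0, 0, 0, 0, 1], [0, 0, 0, 0, 0, 0, 1], [0, 0, 0, 0, 0, 0, 1], [0, 0, 0, 0, 0, 0, 1], [0, 0, 0, 0, 0, 0, 1], [0, 0, 0, 0, 0, 0, 1]]
  ]
}}

```text
t: 6.78
position: [0.5138, -0.0232, 0.1594]
ee_rot: [-0.002, 0.954, -0.001, 0.301]
force: [-4.7, -3.8, 1.0]
width: 0.122
gripper_force: 60.0
```

Request:
{"fn": "play_rows", "kwargs": {
  "increments": [
    [[-0.03, 0, -0.05, 0, 0, 0, 1], [-0.06, 0, -0.08, 0, 0, 0, 1], [-0.09, 0, -0.12, 0, 0, 0, 1], [-0.1, 0, -0.14, 0, 0, 0, 1], [-0.1, 0, -0.14, 0, 0, 0, 1], [-0.1, 0, -0.14, 0, 0, 0, 1], [-0.1, 0, -0.14, 0, 0, 0, 1], [-0.1, 0, -0.14, 0, 0, 0, 1], [-0.1, 0, -0.14, 0, 0, 0, 1], [-0.1, 0, -0.14, 0, 0, 0, 1], [-0.1, 0, -0.14, 0, 0, 0, 1], [-0.1, 0, -0.14, 0, 0, 0, 1], [-0.1, 0, -0.14, 0, 0, 0, 1], [-0.1, 0, -0.14, 0, 0, 0, 1], [-0.1, 0, -0.14, 0, 0, 0, 1], [-0.06, 0, -0.08, 0, 0, 0, 1], [-0.03, 0, -0.04, 0, 0, 0, 1], [0, 0, 0, 0, 0, 0, 1]]
  ]
}}

```text
t: 8.28
position: [0.5145, -0.0222, 0.2352]
ee_rot: [-0.002, 0.954, -0.0, 0.301]
force: [0.0, 0.5, -1.8]
width: 0.125
gripper_force: 60.0
```

```bash
cat > t.py <<'E'
from plan import *
from h import snap
import cv2
print(env.get_obs()['force'],now()[0])
a=snap('scene','s2.png')['img'][100:250,230:380]; b=snap('side','d2.png')['img'][100:250,230:380]
cv2.imwrite('pics/c2.png',cv2.hconcat([cv2.resize(a,(400,400)),cv2.resize(b,(400,400))])[:,:,::-1])
TR=toolR(np.radians(55)); rim=np.array([.533,-.244,.23])
s=plan(np.array([.455,-.244,.30]),TR,18,show=False)
s=plan(rim+cupR(0,105).apply([-.078,0,.041]),cupR(0,105)*TR,30,s)
E
python3 t.py
```

```text
[ 0.004  0.527 -1.827] [ 0.515 -0.022  0.235]
18 x [0.02, -0.41, -0.16, 0.0, -0.0, 0.0] end [ 0.457 -0.244  0.3  ] rotres 0.26989179624804 q [-1.038 -0.42   2.097  0.562  1.186 -2.755] maxdq 0.5224507055588195 ikerr 5.6534846548172435e-09
30 x [0.02, -0.11, 0.02, -0.42, -0.0, 0.29] end [ 0.453 -0.281  0.22 ] rotres 0.7753940257697967 q [-1.279  0.78   1.633  1.196  2.169 -2.306] maxdq 0.5824174609826755 ikerr 1.4275231156813869e-09
[[ 0.457 -0.247  0.299]
 [ 0.456 -0.268  0.288]
 [ 0.455 -0.282  0.269]
 [ 0.454 -0.287  0.246]
 [ 0.453 -0.283  0.223]]
```

View pics/c2.png

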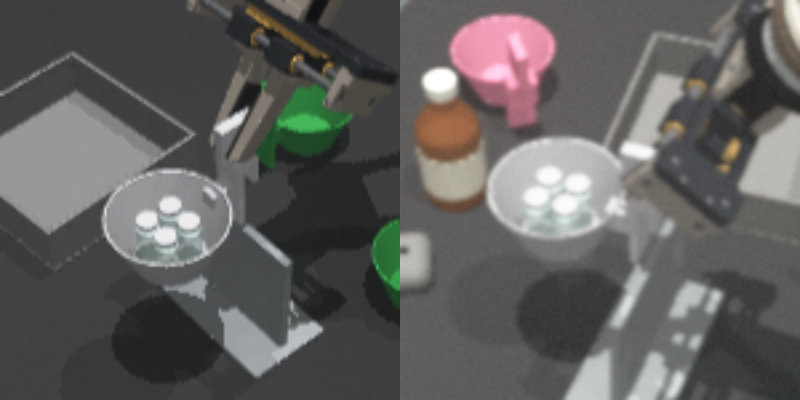

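The left (scene) half shows the cup at (167,215), level and clear above the panel with all four caps inside; the right (side) half agrees, cup at (555,195). On to the tub.

Request:
{"fn": "play_rows", "kwargs": {
  "increments": [
    [[0.01, -0.14, -0.06, 0, 0, 0, 1], [0.01, -0.28, -0.11, 0, 0, 0, 1], [0.02, -0.41, -0.16, 0, 0, 0, 1], [0.02, -0.41, -0.16, 0, 0, 0, 1], [0.02, -0.41, -0.16, 0, 0, 0, 1], [0.02, -0.41, -0.16, 0, 0, 0, 1], [0.02, -0.41, -0.16, 0, 0, 0, 1], [0.02, -0.41, -0.16, 0, 0, 0, 1], [0.02, -0.41, -0.16, 0, 0, 0, 1], [0.02, -0.41, -0.16, 0, 0, 0, 1], [0.02, -0.41, -0.16, 0, 0, 0, 1], [0.02, -0.41, -0.16, 0, 0, 0, 1], [0.02, -0.41, -0.16, 0, 0, 0, 1], [0.02, -0.41, -0.16, 0, 0, 0, 1], [0.02, -0.41, -0.16, 0, 0, 0, 1], [0.02, -0.41, -0.16, 0, 0, 0, 1], [0.02, -0.41, -0.16, 0, 0, 0, 1], [0.02, -0.41, -0.16, 0, 0, 0, 1], [0.01, -0.26, -0.1, 0, 0, 0, 1], [0.01, -0.12, -0.05, 0, 0, 0, 1]]
  ]
}}

```text
t: 10.05
position: [0.4567, -0.2445, 0.3003]
ee_rot: [-0.002, 0.954, -0.001, 0.301]
force: [1.1, -0.7, -3.2]
width: 0.127
gripper_force: 60.0
```

```bash
cat > t.py <<'E'
from plan import *
print(env.get_obs()['width'],now()[0])
TR=toolR(np.radians(55)); 
for y,z in((-.244,.23),(-.235,.20)):
  rim=np.array([.533,y,z])
  s=plan(rim+cupR(0,60).apply([-.078,0,.041])+[0,0,.02],cupR(0,60)*TR,18)
  s=plan(rim+cupR(0,110).apply([-.078,0,.041]),cupR(0,110)*TR,18,s)
  t=-s[1].as_matrix()[:,2]; yv=s[1].as_matrix()[:,1]
  for b in(.069,.15,.25): print('body low',s[0]+t*b-yv*.095*np.sign(yv[2]))
E
python3 t.py
```

```text
0.12747675315162377 [ 0.457 -0.245  0.3  ]
18 x [0.01, -0.09, 0.01, -0.4, -0.0, 0.28] end [ 0.455 -0.282  0.272] rotres 0.29000933869416234 q [-1.266  0.301  1.725  0.911  1.852 -2.57 ] maxdq 0.5586969027675286 ikerr 8.832163013780269e-10
[[ 0.457 -0.247  0.3  ]
 [ 0.456 -0.258  0.297]
 [ 0.456 -0.267  0.291]
 [ 0.456 -0.275  0.284]
 [ 0.456 -0.281  0.274]]
18 x [0.01, -0.11, 0.01, -0.33, -0.0, 0.23] end [ 0.454 -0.281  0.214] rotres 0.21269980738260552 q [-1.277  0.821  1.635  1.239  2.19  -2.264] maxdq 0.3994164814482595 ikerr 1.463503384727912e-11
[[ 0.455 -0.283  0.269]
 [ 0.455 -0.287  0.256]
 [ 0.455 -0.288  0.243]
 [ 0.455 -0.286  0.23 ]
 [ 0.454 -0.282  0.217]]
body low [ 0.415 -0.302  0.105]
body low [ 0.369 -0.364  0.082]
body low [ 0.312 -0.441  0.054]
18 x [0.05, -0.1, 0.06, -0.4, -0.0, 0.28] end [ 0.453 -0.271  0.241] rotres 0.29000933869416234 q [-1.264  0.323  1.77   0.899  1.81  -2.622] maxdq 0.5212285412828317 ikerr 1.878245153109573e-09
[[ 0.456 -0.248  0.298]
 [ 0.456 -0.258  0.287]
 [ 0.455 -0.266  0.274]
 [ 0.454 -0.27   0.259]
 [ 0.453 -0.271  0.244]]
18 x [0.0, -0.1, 0.01, -0.33, -0.0, 0.23] end [ 0.456 -0.272  0.188] rotres 0.21269980738260552 q [-1.268  0.869  1.631  1.218  2.171 -2.312] maxdq 0.4171718080508475 ikerr 1.4501883764430004e-11
[[ 0.453 -0.272  0.238]
 [ 0.454 -0.276  0.226]
 [ 0.455 -0.277  0.214]
 [ 0.456 -0.277  0.202]
 [ 0.456 -0.273  0.191]]
body low [ 0.417 -0.293  0.079]
body low [ 0.371 -0.355  0.057]
body low [ 0.314 -0.433  0.028]
```

Request:
{"fn": "play_rows", "kwargs": {
  "increments": [
    [[0.01, -0.09, 0.01, -0.4, 0, 0.28, 1], [0.01, -0.09, 0.01, -0.4, 0, 0.28, 1], [0.01, -0.09, 0.01, -0.4, 0, 0.28, 1], [0.01, -0.09, 0.01, -0.4, 0, 0.28, 1], [0.01, -0.09, 0.01, -0.4, 0, 0.28, 1], [0.01, -0.09, 0.01, -0.4, 0, 0.28, 1], [0.01, -0.09, 0.01, -0.4, 0, 0.28, 1], [0.01, -0.09, 0.01, -0.4, 0, 0.28, 1], [0.01, -0.09, 0.01, -0.4, 0, 0.28, 1], [0.01, -0.09, 0.01, -0.4, 0, 0.28, 1], [0.01, -0.09, 0.01, -0.4, 0, 0.28, 1], [0.01, -0.09, 0.01, -0.4, 0, 0.28, 1], [0.01, -0.09, 0.01, -0.4, 0, 0.28, 1], [0.01, -0.09, 0.01, -0.4, 0, 0.28, 1], [0.01, -0.09, 0.01, -0.4, 0, 0.28, 1], [0.01, -0.09, 0.01, -0.4, 0, 0.28, 1], [0.01, -0.09, 0.01, -0.4, 0, 0.28, 1], [0.01, -0.09, 0.01, -0.4, 0, 0.28, 1]]
  ]
}}

```text
t: 11.55
position: [0.4562, -0.2811, 0.2712]
ee_rot: [0.15, 0.825, 0.48, 0.259]
force: [-0.6, 0.3, -2.5]
width: 0.127
gripper_force: 60.0
```

Request:
{"fn": "play_rows", "kwargs": {
  "increments": [
    [[0.01, -0.11, 0.01, -0.33, 0, 0.23, 1], [0.01, -0.11, 0.01, -0.33, 0, 0.23, 1], [0.01, -0.11, 0.01, -0.33, 0, 0.23, 1], [0.01, -0.11, 0.01, -0.33, 0, 0.23, 1], [0.01, -0.11, 0.01, -0.33, 0, 0.23, 1], [0.01, -0.11, 0.01, -0.33, 0, 0.23, 1], [0.01, -0.11, 0.01, -0.33, 0, 0.23, 1], [0.01, -0.11, 0.01, -0.33, 0, 0.23, 1], [0.01, -0.11, 0.01, -0.33, 0, 0.23, 1], [0.01, -0.11, 0.01, -0.33, 0, 0.23, 1], [0.01, -0.11, 0.01, -0.33, 0, 0.23, 1], [0.01, -0.11, 0.01, -0.33, 0, 0.23, 1], [0.01, -0.11, 0.01, -0.33, 0, 0.23, 1], [0.01, -0.11, 0.01, -0.33, 0, 0.23, 1], [0.01, -0.11, 0.01, -0.33, 0, 0.23, 1], [0.01, -0.11, 0.01, -0.33, 0, 0.23, 1], [0.01, -0.11, 0.01, -0.33, 0, 0.23, 1], [0.01, -0.11, 0.01, -0.33, 0, 0.23, 1], [0, 0, 0, 0, 0, 0, 1], [0, 0, 0, 0, 0, 0, 1]]
  ]
}}

```text
t: 13.22
position: [0.4547, -0.2792, 0.2131]
ee_rot: [0.245, 0.546, 0.782, 0.171]
force: [-0.2, -0.4, -3.2]
width: 0.131
gripper_force: 60.0
```

Request:
{"fn": "play_rows", "kwargs": {
  "increments": [
    [[0, 0, 0, 0, 0, 0, 1], [0, 0, 0, 0, 0, 0, 1], [0, 0, 0, 0, 0, 0, 1], [0, 0, 0, 0, 0, 0, 1], [0, 0, 0, 0, 0, 0, 1], [0, 0, 0, 0, 0, 0, 1]]
  ]
}}

```text
t: 13.72
position: [0.4546, -0.2796, 0.2138]
ee_rot: [0.244, 0.547, 0.782, 0.171]
force: [0.2, -0.7, -1.0]
width: 0.128
gripper_force: 60.0
```

```bash
cat > t.py <<'E'
from plan import *
from h import snap
import cv2
print(env.get_obs()['force'],now()[0])
a=snap('scene','s3.png')['img'][90:290,150:350]; b=snap('side','d3.png')['img'][60:260,230:430]
cv2.imwrite('pics/c3.png',cv2.hconcat([cv2.resize(a,(400,400)),cv2.resize(b,(400,400))])[:,:,::-1])
E
python3 t.py
```

```text
[ 0.177 -0.652 -0.967] [ 0.455 -0.28   0.214]
```

View pics/c3.png

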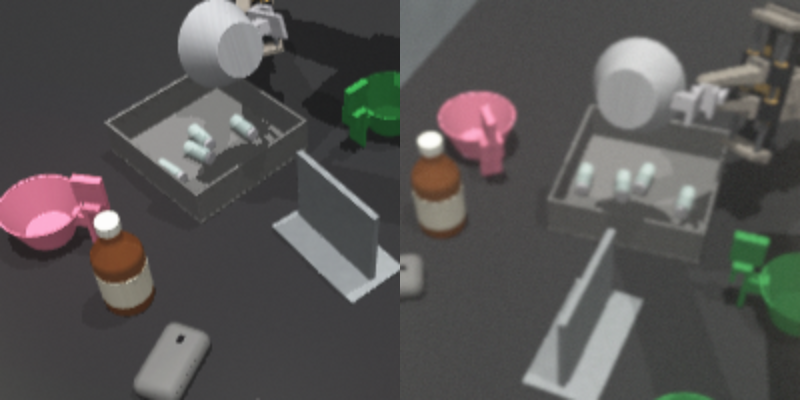

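All four vials lie in the tub: scene half at (170,168), (198,152), (202,133), (243,127); side half at (585,177), (623,185), (646,177), (686,198). The cup is empty, and the bottle and mouse are untouched. Next: upright, then to the mat.

```bash
cat > t.py <<'E'
from plan import *
TR=toolR(np.radians(55)); T=np.array([-.0797,0,.0994])
s0=plan(np.array([.455,-.244,.28]),TR,20)
for yaw in(0,25):
  c=cupR(yaw)
  s=plan(np.array([.47,.05,.28]),cupR(yaw/2)*TR,20,s0,False)
  s=plan(np.array([.561,.347,.06])+c.apply(T),c*TR,20,s)
  s=plan(np.array([.561,.347,.008])+c.apply(T),c*TR,10,s,False)
E
python3 t.py
```

```text
20 x [-0.01, 0.15, -0.01, 0.66, -0.0, -0.46] end [ 0.456 -0.244  0.282] rotres 0.5722259280342561 q [-1.038 -0.414  2.127  0.567  1.148 -2.777] maxdq 0.928066207186431 ikerr 4.848472942736958e-09
[[ 0.455 -0.281  0.218]
 [ 0.455 -0.285  0.24 ]
 [ 0.455 -0.278  0.261]
 [ 0.456 -0.261  0.276]]
20 x [-0.02, 0.49, 0.01, -0.0, -0.0, 0.0] end [0.469 0.05  0.281] rotres 0.5722259280342565 q [-0.238 -0.68   2.291  0.16   0.939 -1.869] maxdq 0.7517687926605818 ikerr 8.120176969463115e-09
20 x [0.1, 0.5, 0.18, -0.0, -0.0, 0.0] end [0.481 0.349 0.155] rotres 0.5722259280342565 q [ 0.592  0.026  2.019 -0.565  0.653 -0.607] maxdq 0.8389967104717444 ikerr 1.5789173226455044e-09
[[0.469 0.065 0.275]
 [0.472 0.139 0.244]
 [0.475 0.214 0.212]
 [0.478 0.289 0.181]]
10 x [0.09, -0.0, 0.13, -0.01, -0.0, 0.01] end [0.481 0.348 0.108] rotres 0.4031961176419942 q [ 0.585  0.103  2.05  -0.639  0.551 -0.506] maxdq 0.13858946226661883 ikerr 2.179921204096082e-12
20 x [-0.06, 0.49, 0.04, -0.05, -0.0, -0.07] end [0.469 0.052 0.281] rotres 0.7056039705809907 q [-0.351 -0.677  2.29   0.357  1.022 -2.241] maxdq 0.5240700696951457 ikerr 5.114280009349697e-09
20 x [-0.02, 0.41, 0.26, -0.06, -0.0, -0.08] end [0.485 0.316 0.159] rotres 0.7219541368312159 q [ 0.332 -0.142  2.172  0.138  0.512 -1.786] maxdq 0.4847623256742588 ikerr 4.685745443426363e-09
[[0.472 0.065 0.274]
 [0.481 0.131 0.244]
 [0.486 0.196 0.213]
 [0.487 0.263 0.183]]
10 x [0.09, -0.01, 0.14, 0.01, -0.0, 0.01] end [0.488 0.314 0.109] rotres 0.3316406554108472 q [ 0.334 -0.039  2.194  0.145  0.385 -1.786] maxdq 0.15378942017679154 ikerr 6.029213563977491e-12
```

Request:
{"fn": "play_rows", "kwargs": {
  "increments": [
    [[-0.01, 0.15, -0.01, 0.66, 0, -0.46, 1], [-0.01, 0.15, -0.01, 0.66, 0, -0.46, 1], [-0.01, 0.15, -0.01, 0.66, 0, -0.46, 1], [-0.01, 0.15, -0.01, 0.66, 0, -0.46, 1], [-0.01, 0.15, -0.01, 0.66, 0, -0.46, 1], [-0.01, 0.15, -0.01, 0.66, 0, -0.46, 1], [-0.01, 0.15, -0.01, 0.66, 0, -0.46, 1], [-0.01, 0.15, -0.01, 0.66, 0, -0.46, 1], [-0.01, 0.15, -0.01, 0.66, 0, -0.46, 1], [-0.01, 0.15, -0.01, 0.66, 0, -0.46, 1], [-0.01, 0.15, -0.01, 0.66, 0, -0.46, 1], [-0.01, 0.15, -0.01, 0.66, 0, -0.46, 1], [-0.01, 0.15, -0.01, 0.66, 0, -0.46, 1], [-0.01, 0.15, -0.01, 0.66, 0, -0.46, 1], [-0.01, 0.15, -0.01, 0.66, 0, -0.46, 1], [-0.01, 0.15, -0.01, 0.66, 0, -0.46, 1], [-0.01, 0.15, -0.01, 0.66, 0, -0.46, 1], [-0.01, 0.15, -0.01, 0.66, 0, -0.46, 1], [-0.01, 0.15, -0.01, 0.66, 0, -0.46, 1], [-0.01, 0.15, -0.01, 0.66, 0, -0.46, 1]]
  ]
}}

```text
t: 15.48
position: [0.4555, -0.2436, 0.2821]
ee_rot: [-0.003, 0.954, -0.006, 0.3]
force: [0.3, 0.5, -2.3]
width: 0.123
gripper_force: 60.0
```

Request:
{"fn": "play_rows", "kwargs": {
  "increments": [
    [[-0.01, 0.25, 0, 0, 0, 0, 1], [-0.02, 0.49, 0.01, 0, 0, 0, 1], [-0.02, 0.49, 0.01, 0, 0, 0, 1], [-0.02, 0.49, 0.01, 0, 0, 0, 1], [-0.02, 0.49, 0.01, 0, 0, 0, 1], [-0.02, 0.49, 0.01, 0, 0, 0, 1], [-0.02, 0.49, 0.01, 0, 0, 0, 1], [-0.02, 0.49, 0.01, 0, 0, 0, 1], [-0.02, 0.49, 0.01, 0, 0, 0, 1], [-0.02, 0.49, 0.01, 0, 0, 0, 1], [-0.02, 0.49, 0.01, 0, 0, 0, 1], [-0.02, 0.49, 0.01, 0, 0, 0, 1], [-0.02, 0.49, 0.01, 0, 0, 0, 1], [-0.02, 0.49, 0.01, 0, 0, 0, 1], [-0.02, 0.49, 0.01, 0, 0, 0, 1], [-0.02, 0.49, 0.01, 0, 0, 0, 1], [-0.02, 0.49, 0.01, 0, 0, 0, 1], [-0.02, 0.49, 0.01, 0, 0, 0, 1], [-0.02, 0.49, 0.01, 0, 0, 0, 1], [-0.02, 0.49, 0.01, 0, 0, 0, 1]]
  ]
}}

```text
t: 17.15
position: [0.467, 0.0437, 0.2798]
ee_rot: [-0.002, 0.955, -0.003, 0.298]
force: [0.9, 0.2, -1.6]
width: 0.123
gripper_force: 60.0
```

Request:
{"fn": "play_rows", "kwargs": {
  "increments": [
    [[0.1, 0.5, 0.18, 0, 0, 0, 1], [0.1, 0.5, 0.18, 0, 0, 0, 1], [0.1, 0.5, 0.18, 0, 0, 0, 1], [0.1, 0.5, 0.18, 0, 0, 0, 1], [0.1, 0.5, 0.18, 0, 0, 0, 1], [0.1, 0.5, 0.18, 0, 0, 0, 1], [0.1, 0.5, 0.18, 0, 0, 0, 1], [0.1, 0.5, 0.18, 0, 0, 0, 1], [0.1, 0.5, 0.18, 0, 0, 0, 1], [0.1, 0.5, 0.18, 0, 0, 0, 1], [0.1, 0.5, 0.18, 0, 0, 0, 1], [0.1, 0.5, 0.18, 0, 0, 0, 1], [0.1, 0.5, 0.18, 0, 0, 0, 1], [0.1, 0.5, 0.18, 0, 0, 0, 1], [0.1, 0.5, 0.18, 0, 0, 0, 1], [0.1, 0.5, 0.18, 0, 0, 0, 1], [0.1, 0.5, 0.18, 0, 0, 0, 1], [0.1, 0.5, 0.18, 0, 0, 0, 1], [0.1, 0.5, 0.18, 0, 0, 0, 1], [0, 0, 0, 0, 0, 0, 1]]
  ]
}}

```text
t: 18.82
position: [0.4781, 0.3269, 0.159]
ee_rot: [-0.002, 0.955, -0.005, 0.297]
force: [-0.3, -0.5, -3.0]
width: 0.123
gripper_force: 60.0
```

```bash
cat > t.py <<'E'
from plan import *
from h import snap
import cv2
o=env.get_obs();print(o['force'],o['width'],now()[0],now()[1].as_matrix()[:,2])
a=snap('scene','s4.png')['img'][220:400,340:520]; b=snap('side','d4.png')['img'][220:400,130:310]
cv2.imwrite('pics/c4.png',cv2.hconcat([cv2.resize(a,(400,400)),cv2.resize(b,(400,400))])[:,:,::-1])
TR=toolR(np.radians(55)); T=np.array([-.0797,0,.0994])
s=plan(np.array([.561,.347,.010])+T,TR,14)
E
python3 t.py
```

```text
[-0.329 -0.534 -2.992] 0.12343892630480548 [0.478 0.327 0.159] [ 0.568 -0.009 -0.823]
14 x [0.06, 0.05, 0.1, -0.01, -0.0, 0.0] end [0.482 0.346 0.111] rotres 0.6689372541737764 q [ 0.577  0.094  2.05  -0.616  0.554 -0.546] maxdq 0.11792740097657406 ikerr 8.97492177342775e-14
[[0.479 0.327 0.157]
 [0.48  0.332 0.146]
 [0.48  0.336 0.136]
 [0.481 0.34  0.125]
 [0.482 0.345 0.115]]
```

View pics/c4.png

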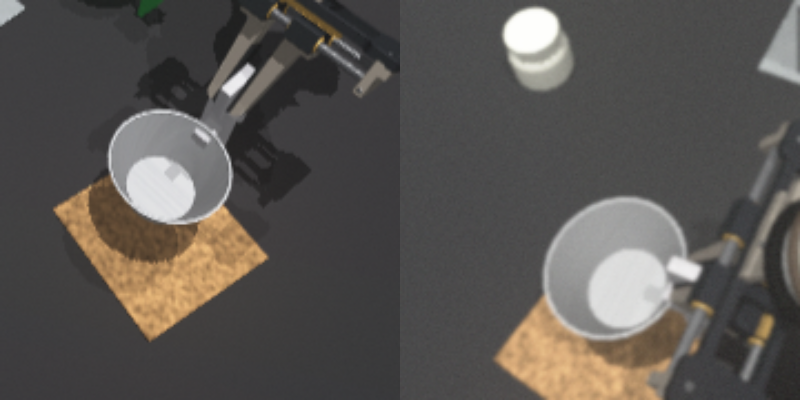

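The cup is empty, over the mat: scene half rim centre (170,166), floor (160,188); side half rim (615,268), floor (628,288). I'll check its tilt from these.

```bash
python3 - <<'E'
from h import *
A=load('s4');B=load('d4')
a=lambda x,y:(340+x*.45,220+y*.45); b=lambda x,y:(130+(x-400)*.45,220+y*.45)
r,_=tri(A,a(170,166),B,b(615,268)); f,_=tri(A,a(160,188),B,b(628,288)); print(r,f,r-f)
E
```

```text
[0.55481672 0.32749177 0.1061408 ] [0.55269546 0.3254211  0.05710027] [0.00212126 0.00207067 0.04904052]
```

Request:
{"fn": "play_rows", "kwargs": {
  "increments": [
    [[0.06, 0.05, 0.1, 0, 0, 0, 1], [0.06, 0.05, 0.1, 0, 0, 0, 1], [0.06, 0.05, 0.1, 0, 0, 0, 1], [0.06, 0.05, 0.1, 0, 0, 0, 1], [0.06, 0.05, 0.1, 0, 0, 0, 1], [0.06, 0.05, 0.1, 0, 0, 0, 1], [0.06, 0.05, 0.1, 0, 0, 0, 1], [0.06, 0.05, 0.1, 0, 0, 0, 1], [0.06, 0.05, 0.1, 0, 0, 0, 1], [0.06, 0.05, 0.1, 0, 0, 0, 1], [0.06, 0.05, 0.1, 0, 0, 0, 1], [0.05, 0.03, 0.08, 0, 0, 0, 1], [0.03, 0.02, 0.04, 0, 0, 0, 1], [0, 0, 0, 0, 0, 0, 1], [0, 0, 0, 0, 0, 0, 1]]
  ]
}}

```text
t: 20.17
position: [0.4823, 0.3441, 0.1191]
ee_rot: [-0.003, 0.954, -0.004, 0.3]
force: [-0.4, -0.2, -2.0]
width: 0.127
gripper_force: 60.0
```

Request:
{"fn": "play_rows", "kwargs": {
  "increments": [
    [[0.02, 0, 0.03, 0, 0, 0, 1], [0.02, 0, 0.03, 0, 0, 0, 1], [0.02, 0, 0.03, 0, 0, 0, 1], [0.02, 0, 0.03, 0, 0, 0, 1], [0.02, 0, 0.03, 0, 0, 0, 1], [0.02, 0, 0.03, 0, 0, 0, 1], [0.02, 0, 0.03, 0, 0, 0, 1], [0.02, 0, 0.03, 0, 0, 0, 1], [0.02, 0, 0.03, 0, 0, 0, 1], [0.02, 0, 0.03, 0, 0, 0, 1], [0.02, 0, 0.03, 0, 0, 0, 1], [0, 0, 0, 0, 0, 0, 1], [0, 0, 0, 0, 0, 0, 1]]
  ]
}}

```text
t: 21.25
position: [0.4826, 0.344, 0.1072]
ee_rot: [-0.003, 0.954, -0.004, 0.3]
force: [0.7, 0.3, -1.3]
width: 0.125
gripper_force: 60.0
```

Request:
{"fn": "play_rows", "kwargs": {
  "increments": [
    [[0.02, 0, 0.03, 0, 0, 0, 1], [0.02, 0, 0.03, 0, 0, 0, 1], [0, 0, 0, 0, 0, 0, 1], [0, 0, 0, 0, 0, 0, 1]]
  ]
}}

```text
t: 21.58
position: [0.4835, 0.3444, 0.1067]
ee_rot: [-0.003, 0.953, -0.004, 0.302]
force: [-4.3, -1.7, 6.0]
width: 0.126
gripper_force: 60.0
```

Contact (force +6 N). Release gently.

Request:
{"fn": "play_rows", "kwargs": {
  "newtons": 5,
  "increments": [
    [[0, 0, 0, 0, 0, 0, 1], [0, 0, 0, 0, 0, 0, 1], [0, 0, 0, 0, 0, 0, 1], [0, 0, 0, 0, 0, 0, 0.6], [0, 0, 0, 0, 0, 0, 0.4], [0, 0, 0, 0, 0, 0, 0.2], [0, 0, 0, 0, 0, 0, 0], [0, 0, 0, 0, 0, 0, -0.3], [0, 0, 0, 0, 0, 0, -0.3], [0, 0, 0, 0, 0, 0, -0.3], [0, 0, 0, 0, 0, 0, -0.3], [0, 0, 0, 0, 0, 0, -0.3]]
  ]
}}

```text
t: 22.58
position: [0.4826, 0.3439, 0.105]
ee_rot: [-0.002, 0.954, -0.004, 0.3]
force: [-0.5, 0.4, 0.4]
width: 0.646
gripper_force: 0.0
```

Request:
{"fn": "play_rows", "kwargs": {
  "increments": [
    [[0, 0, -0.2, 0, 0, 0, -0.3], [0, 0, -0.4, 0, 0, 0, -0.3], [0, 0, -0.4, 0, 0, 0, -0.3], [0, 0, -0.4, 0, 0, 0, -0.3], [0, 0, -0.4, 0, 0, 0, -0.3], [0, 0, -0.4, 0, 0, 0, -0.3], [0, 0, -0.4, 0, 0, 0, -0.3], [0, 0, -0.4, 0, 0, 0, -0.3], [0, 0, -0.4, 0, 0, 0, -0.3], [0, 0, -0.4, 0, 0, 0, -0.3], [0, 0, 0, 0, 0, 0, -0.3], [0, 0, 0, 0, 0, 0, -0.3]]
  ]
}}

```text
t: 23.58
position: [0.4173, 0.345, 0.1992]
ee_rot: [-0.003, 0.954, -0.004, 0.301]
force: [0.1, -0.4, 0.3]
width: 0.648
gripper_force: 0.0
```

```bash
cat > t.py <<'E'
from plan import *
from h import snap
import cv2
o=env.get_obs();print(o['force'],o['width'],now()[0],now()[2])
a=snap('scene','s5.png')['img']
cv2.imwrite('pics/c5.png',cv2.resize(a[100:400,150:550],(800,600))[:,:,::-1])
E
python3 t.py
```

```text
[ 0.053 -0.441  0.254] 0.6480830608033152 [0.417 0.345 0.199] [ 0.672 -0.159  2.098 -0.54   0.78  -0.597]
```

View pics/c5.png

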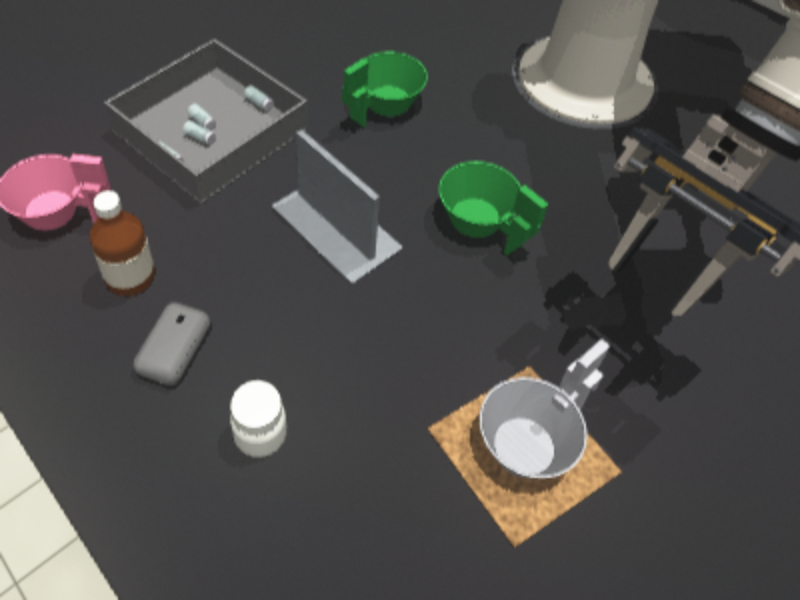

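The cup stands upright on the mat (base near (525,447)), the gripper is clear, four vials lie in the tub, and the bystanders haven't moved. Handing in.

```bash
python3 -c "
from rig import env
print(env.close_job())"
```

```text
the job is handed in; nothing more can be done
None
```

The job is handed in (no verdict shown): in the last picture all four vials lie in the tub, the empty cup stands upright on the cork mat with the gripper clear, and the bottle, jar and mouse look undisturbed.

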